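# Reset the locked air regulator to its set hand

## Robot

A 6-joint arm with a two-finger parallel gripper is mounted at the origin on the work surface. World frame = base frame: x ahead of the robot, y to its left, z up, the work surface at z = 0. Lengths are in m, angles in rad, forces in N, time in s.
With the tool pointing down it reaches from about 0.35 to 0.775 m from the base axis. Payload 7.3 kg.
Tool frame: the origin (TCP) lies at the very end of the fingers, on their centre line; the grasp point (between the pads) lies grip_point_offset behind it (grip_point_offset is the distance from the TCP to the grasp point, in m); z points along the fingers, y is the direction in which the jaws open and shut (so a half turn about z gives the same grasp; the last joint's range is limited). The gripper opens to 92 mm and grips with 3 to 60 N. Pads are 19 mm wide; open, the fingers measure 130 mm over their backs; the gripper's body (75 mm by 190 mm) begins 47 mm behind the grasp point.
Start: joints at [1.004, 0.342, 1.524, -0, 1.275, -0.146], TCP at [0.214, 0.479, 0.227] pointing down, gripper open.
Joint ranges: [-2.53, 2.53], [-0.77, 2.02], [0.04, 2.7], [-1, 4.14], [0.28, 2.66], [-3.11, 3.11]. Speed limits (rad/s): [2.57, 2.57, 3.14, 3.14, 3.14, 3.14].

## Interface

Orientations are given as [roll, pitch, yaw] about the fixed x, y, z axes, in that order (R = Rz(yaw) Ry(pitch) Rx(roll)).
In Python, from cell import * gives the robot as it stands.
- The arm moves only by the shell command python3 -m inch 'ROWS' [OPENING] [FORCE]. ROWS is JSON, a list that holds one entry, the list of rows, each a list of 4 numbers: the shift along the tool's x, y, z in mm, then the turn about the tool's z in rad. In form: [[[x, y, z, roll], ...]]. A call has 1 to 10 rows; each row shifts and turns the commanded pose from where the row before left it, along the tool's axes as they then stand; what a row does not reach is not made up. A row lasts 1/8 s, in which the tool goes at most 62.5 mm and 10.7 degrees, less where a joint would pass 70% of its speed; a pose out of reach is approached as far as the arm can. A call with a gripper value outside its range is refused whole. OPENING is the closure, from -1 (fully open) to 1 (shut), set as the call begins (- or left out, the last holds). The fingers move at their own pace and stop on an object; FORCE is the grip in N (left out, the last holds). Time passes only in rows, so rows that do not move let the fingers close. It gives the time, the measured TCP pose, the force and the opening at its end, in the units of the state.
- observe(): the state, without advancing time (a new reading comes with each control period).
- read_camera(name): name is "scene" or "top" or "wrist"; returns a dict with "img" (400x640x3 uint8, blue, green, red), "fx", "fy", "cx", "cy" (pixels), "eye" and "rotation" of the camera in the world; the wrist camera has in their place "T_tool_cam" (4x4, takes a point from camera to tool coordinates, whose origin is the TCP and whose axes are the flange's). Camera axes: x right, y down, z forward; pixel columns grow to the right and rows downward; lengths in m; the calibration is good to about 2 mm. A picture is of the moment at which its call begins: read the wrist's pose just before it. There is no depth.
- hand_in(): hands the job in, once; it reports no verdict.
Trained networks look in the newest picture that a camera, given by its name, has taken for a name from the list of things; names that differ only in an ending like _2 or _b are one class to them, and where a whole thing is asked for, a point or a joint stands for the part that bears it (a point fixed in the world has none). Each returns a list of dicts, best first, with "conf" (0 to 1); they miss things now and then, are a little off and sometimes report something else, mostly with a low value. They report only what shows in the picture. A call takes as long as a camera call.
- boxes_of(camera, label): "at" ([row, column] in pixels, amid what is visible of it).
- place_of(camera, label): "at" ([row, column] in pixels: a listed point, or the origin of a listed thing).
The state is a dict: "time": time; "qpos": joint angles; "qvel": joint speeds; "joint_efforts": joint torques, N m; "tool_pos": TCP position; "tool_rot": TCP orientation; "contact_force": force on the tool from outside, world axes, zero at the start; "torque": the same for the moment, N m; "opening": finger opening in m.
Only numpy, scipy, OpenCV 4.12 (cv2) and the standard library are available. Lean on these libraries where they do the work, as an engineer would, in place of code of your own. Each camera call takes 0.05 s, during which the arm holds its last target. There are 200 camera calls.

## Task

The air regulator on the bench must be set to a new pressure: pull its locking knob straight up to unlock it, turn the knob until the gauge needle points at the set hand on the rim of the dial, then push the knob fully back down so that it locks there, and let go. The lock has teeth: if the knob will not go down, do not force it, ease it round a little until it drops in. Be gentle with it throughout, and leave the other things on the bench where they are.

Things in the scene. Friction and masses are not known exactly. Their poses are not given: they have to be found in the camera images.
- regulator: Air regulator unit fixed to the bench: base plate 100 x 230 x 6 mm; at local y = -55 mm a grey 56 mm square regulator body, its 48 mm round bonnet (79 mm high) and the black knob on top; at local y = +58 mm an aluminium block with a face-up gauge, 80 mm across, top at 74 mm. Origin: centre of the plate's underside, on the bench; x across the plate, y along it from knob to gauge, z up.
- knob: Black ribbed round locking knob, 46 mm diameter, 36 mm high, upright axis. Origin on the axis at its underside, z up; 80 mm above the bench when down (locked, as it always starts), 86 mm fully up. Sliding takes about 7 N, hard stop after 6 mm; it stays at whatever height it is left. Turning takes about 0.12 N m once up; clockwise from above raises the pressure and has over 150 degrees of travel.
- knob_top (a point): Centre of the knob's flat top, on the axis, 36 mm above the knob's origin. When the knob is down, two dogs inside it sit between the teeth of the lock ring and it cannot turn (about 2 degrees of play either way).
- lock_ring: Hidden lock inside the knob: a ring of even teeth, less than 25 degrees apart (their exact places cannot be seen), and the stops for up and down. With the dogs not between teeth the knob stops 3.5 mm above home, on the tooth tops. More than 40 N between knob and lock (pulling or pressing at a stop or on the teeth, turning while locked) damages it. Origin on the knob's axis, 80 mm above the bench.
- needle: Slim black gauge needle under the glass, 28 mm from pivot to tip. Origin on the pivot (centre of the gauge), its x axis points along the needle to the tip. It moves with the knob at once, in the same sense, 0.4 degree for each degree of the knob.
- needle_tip (a point): Tip of the needle, 28 mm from the pivot.
- set_hand: Broad black pointed tab, 9 mm wide, at the inside rim of the dial, under the glass, that marks the wanted pressure; it stays where it is. Origin on the gauge's pivot, its x axis points from the pivot to the tab. It always lies 20 to 55 degrees clockwise of where the needle starts.
- set_hand_tip (a point): Inner point of the set hand, 25 mm from the pivot.
- file: File, 250 mm long, yellow wooden handle, loose on the bench.
- cutters: Side cutters, 125 mm, red handles, loose on the bench.
- paste_cartridge: Solder paste cartridge lying down, 100 mm long, 31 mm flange.
- solder_reel: Reel of solder wire, 64 mm diameter, 42 mm high, standing on its flange.
- brush: Flat wooden brush, 120 mm long.
- sponge_tin: Small green tin with a yellow sponge, 75 x 100 x 28 mm.
- tweezers: Steel tweezers, 125 mm long.

How it is judged:
By the outcome, as a careful person would: the job done as asked, in the order asked, and still so for the second after the job is handed in, with the robot touching nothing.
It also fails if it takes over 61 s, if anything falls off the work surface, if the arm or the gripper's body presses on something with over 40 N, if the wrist force passes 120 N, or if a joint passes its speed limit or range.

## Working session

There is one attempt and no reset: what is moved stays moved. The work goes in short steps, Python scripts to look and compute and a shell command to move; the robot and the scene stay as the last step left them, time stands still between calls to the robot, and variables do not carry over. Pictures are saved under pics/ and viewed, about 8 in all and at most 12, crops included, and the job is handed in when it is done.

```bash
mkdir -p pics; ls; cat > h.py <<'E'
from cell import *
import numpy as np, cv2
from scipy.spatial.transform import Rotation as R
def ray(c,px,s=None):
    d=np.array([(px[1]-c["cx"])/c["fx"],(px[0]-c["cy"])/c["fy"],1.])
    if "eye" in c: return np.array(c["eye"]),np.array(c["rotation"])@d
    T=np.array(c["T_tool_cam"]);A=R.from_euler('xyz',s["tool_rot"]).as_matrix()
    return np.array(s["tool_pos"])+A@T[:3,3],A@T[:3,:3]@d
def onz(c,px,z,s=None):
    e,d=ray(c,px,s);return e+d*(z-e[2])/d[2]
E
python3 - <<'E'
from h import *
np.set_printoptions(precision=4,suppress=True)
print(observe())
for n in ("top","scene"):
    c=read_camera(n);cv2.imwrite(f"pics/{n}1.png",c["img"])
    print(n,c["eye"],c["fx"])
    for l,z in (("knob_top",.116),("needle",.074),("needle_tip",.074),("set_hand_tip",.074),("regulator",0)):
        for p in place_of(n,l)[:2]: print(l,p,onz(c,p["at"],z))
E
```

```text
pics
{'time': 0.0, 'qpos': array([ 1.004 ,  0.3427,  1.525 , -0.    ,  1.2754, -0.146 ]), 'qvel': array([ 0.0008, -0.0001, -0.0006, -0.0002,  0.0011,  0.0007]), 'joint_efforts': array([ -0.0014, -43.1249, -24.4211,   0.0717,   0.056 ,  -0.    ]), 'tool_pos': array([0.2142, 0.4789, 0.226 ]), 'tool_rot': array([-3.1401, -0.0002,  2.7208]), 'contact_force': array([-0.5199, -0.1116, -0.8206]), 'torque': array([-0.0179, -0.0107,  0.0021]), 'opening': 0.09171655250665614}
top [ 0.5075 -0.0318  0.9346] 397.53632576071124Traceback (most recent call last):
  File "<stdin>", line 8, in <module>
  File "h.py", line 10, in onz
    e,d=ray(c,px,s);return e+d*(z-e[2])/d[2]
                                        ~^^^
IndexError: invalid index to scalar variable.
```

```bash
sed -i 's/np.array(c\["rotation"\])@d/R.from_euler("xyz",c["rotation"]).as_matrix()@d/' h.py
python3 - <<'E'
from h import *
np.set_printoptions(precision=4,suppress=True)
for n in ("top","scene"):
    c=read_camera(n);cv2.imwrite(f"pics/{n}1.png",c["img"])
    print(n,c["eye"],c["rotation"],c["fx"])
    for l,z in (("knob_top",.116),("needle",.074),("needle_tip",.074),("set_hand_tip",.074),("regulator",0)):
        for p in place_of(n,l)[:2]: print(l,p,onz(c,p["at"],z))
E
```

```text
top [ 0.5075 -0.0318  0.9346] [-3.0142  0.0135 -1.5987] 397.53632576071124
knob_top {'at': [228.7, 324.6], 'conf': 0.68} [ 0.55  -0.034  0.116]
knob_top {'at': [160.0, 434.0], 'conf': 0.33} [ 0.687  -0.2672  0.116 ]
needle {'at': [206.6, 273.7], 'conf': 0.52} [0.6035 0.0754 0.074 ]
needle_tip {'at': [204.2, 261.2], 'conf': 0.39} [0.6095 0.1027 0.074 ]
set_hand_tip {'at': [259.6, 296.9], 'conf': 0.45} [0.4878 0.0272 0.074 ]
regulator {'at': [220.1, 303.0], 'conf': 0.77} [0.5777 0.016  0.    ]
scene [ 1.244  -0.1181  0.603 ] [-2.2501  0.0132  1.4297] 374.76432130371757
knob_top {'at': [181.0, 314.2], 'conf': 0.79} [ 0.5604 -0.0362  0.116 ]
regulator {'at': [221.4, 337.6], 'conf': 0.79} [0.5744 0.0169 0.    ]
```

View pics/top1.png

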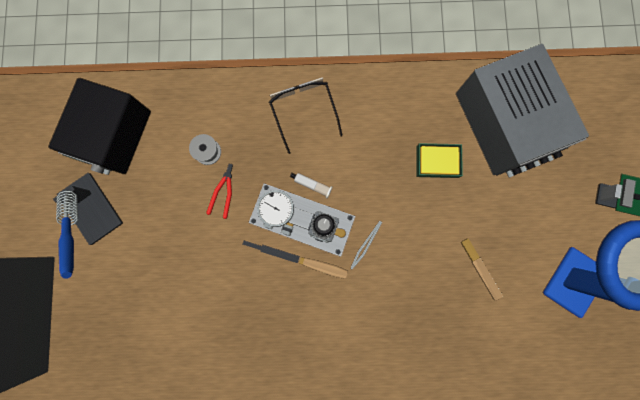

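The top view shows the regulator at about (300,218), with the gauge at (275,208) and the knob at (324,224). The file lies below it, the tweezers to its right and the paste cartridge above it.

```bash
cat >> h.py <<'E'
def delta(tgt,yaw=None):
    s=observe();A=R.from_euler('xyz',s["tool_rot"]).as_matrix()
    d=A.T@(np.array(tgt)-s["tool_pos"])*1000
    t=0 if yaw is None else -(yaw-s["tool_rot"][2])
    return d,t
E
python3 - <<'E'
from h import *
np.set_printoptions(precision=4,suppress=True)
c=read_camera("wrist");print(c["T_tool_cam"],c["fx"],grip_point_offset)
print(delta([.556,-.035,.226]))
E
```

```text
[[-0.0006 -0.959  -0.2834  0.0768]
 [ 1.     -0.0008  0.0006 -0.0004]
 [-0.0007 -0.2834  0.959  -0.1571]
 [ 0.      0.      0.      1.    ]] 344.3684311231511 0.0188
(array([-521.7952, -329.8516,    0.7485]), 0)
```

```bash
python3 -m inch '[[[-50,-32,0,0],[-50,-32,0,0],[-50,-32,0,0],[-50,-32,0,0],[-50,-32,0,0],[-50,-32,0,0],[-50,-32,0,0],[-50,-32,0,0],[-50,-32,0,0],[-50,-32,0,0]]]'
python3 -m inch '[[[0,0,0,0.16],[0,0,0,0.16],[0,0,0,0.16],[0,0,0,0.16],[0,0,0,0.16],[0,0,0,0],[0,0,0,0],[0,0,0,0]]]'
cat > look.py <<'E'
from h import *
import sys
np.set_printoptions(precision=4,suppress=True)
s=observe();c=read_camera("wrist");cv2.imwrite(f"pics/{sys.argv[1]}.png",c["img"])
print(s["time"],s["tool_pos"],s["tool_rot"],s["qpos"][5],s["contact_force"])
P={}
for l,z in (("knob_top",float(sys.argv[2])),("needle",.074),("set_hand",.074),("needle_tip",.074),("set_hand_tip",.074),("regulator",0)):
    for p in place_of("wrist",l)[:2]:
        w=onz(c,p["at"],z,s);P.setdefault(l,w);print(l,p,w)
try:
    a=[np.degrees(np.arctan2(*(P[l]-P["needle"])[1::-1])) for l in ("needle_tip","set_hand_tip")];print(a,a[0]-a[1])
except KeyError: pass
E
python3 look.py w1 .116
```

```text
time: 2.0
tool_pos: [0.541, -0.0189, 0.2269]
tool_rot: [3.141, 0.001, 2.721]
contact_force: [0.5, 0.4, -0.4]
opening: 0.0918
time: 3.0
tool_pos: [0.5401, -0.0171, 0.2267]
tool_rot: [3.142, -0.0, 1.922]
contact_force: [-0.6, 0.2, 0.0]
opening: 0.0918
3.0 [ 0.5401 -0.0171  0.2267] [ 3.1415 -0.0001  1.9225] -0.5252872372550329 [-0.634   0.2019  0.007 ]
knob_top {'at': [221.9, 331.5], 'conf': 0.87} [ 0.5597 -0.0321  0.116 ]
knob_top {'at': [190.4, 418.9], 'conf': 0.65} [0.6161 0.0171 0.116 ]
needle {'at': [112.8, 415.9], 'conf': 0.44} [0.6001 0.074  0.074 ]
set_hand {'at': [93.2, 442.5], 'conf': 0.17} [0.6147 0.0968 0.074 ]
needle_tip {'at': [96.6, 440.2], 'conf': 0.69} [0.614  0.0936 0.074 ]
set_hand_tip {'at': [117.2, 445.2], 'conf': 0.56} [0.6258 0.0795 0.074 ]
regulator {'at': [153.5, 359.9], 'conf': 0.76} [0.5806 0.0171 0.    ]
[np.float64(54.443141669633356), np.float64(11.929744933218696)] 42.51339673641466
```

View pics/w1.png

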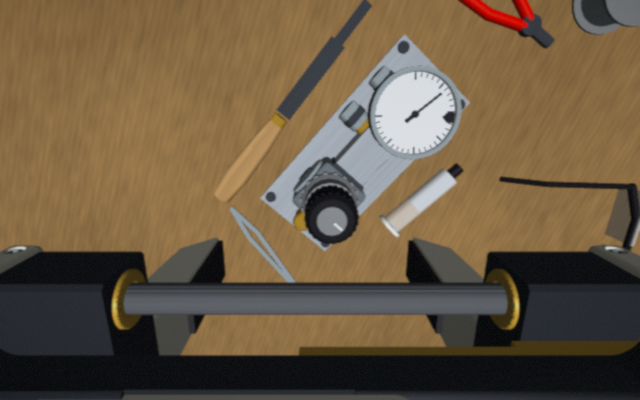

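The needle points from its pivot (415,114) to its tip at (441,95). The set hand is at (449,117), about 42° clockwise. The knob is at (332,218). I'll go above the knob with room to turn and look again.

```bash
python3 -m inch '[[[0,0,0,-0.125],[0,0,0,-0.125],[0,0,0,-0.125],[-12,2,33,0],[-12,2,33,0],[0,0,0,0],[0,0,0,0],[0,0,0,0]]]'
python3 look.py w2 .116; python3 -c "
from h import *
print(delta([.5595,-.032,.084]))"
```

```text
time: 4.35
tool_pos: [0.5596, -0.0323, 0.1624]
tool_rot: [3.14, 0.002, 2.296]
contact_force: [0.3, 0.3, -0.4]
opening: 0.0917
4.35 [ 0.5596 -0.0323  0.1624] [3.1398 0.0021 2.2961] -0.919798507352478 [ 0.2526  0.2719 -0.4283]
needle {'at': [136.9, 457.3], 'conf': 0.46} [0.6009 0.0721 0.074 ]
needle_tip {'at': [122.4, 493.4], 'conf': 0.63} [0.6122 0.0955 0.074 ]
set_hand_tip {'at': [150.0, 483.2], 'conf': 0.67} [0.6216 0.0782 0.074 ]
regulator {'at': [156.1, 369.6], 'conf': 0.79} [0.5809 0.0203 0.    ]
[np.float64(64.1114397469798), np.float64(16.250334474425365)] 47.86110527255443
(array([8.96809017e-03, 5.33299304e-01, 7.69921225e+01]), 0)
```

View pics/w2.png

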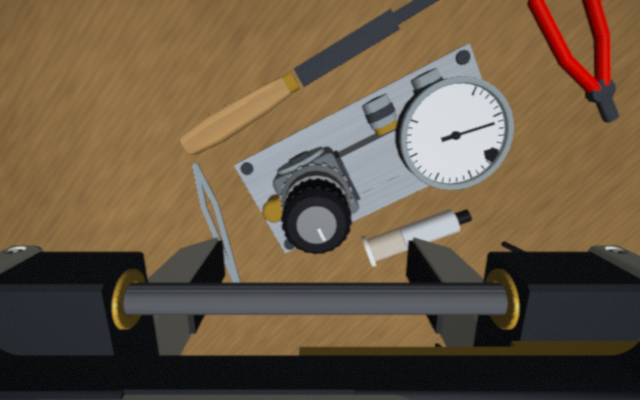

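The knob top is centred at (320,223), straight under the gripper. The needle runs from (455,135) to (493,124), and the hand is at (491,155). Next I'll go down and grip.

```bash
python3 -m inch '[[[0,0,16,0],[0,0,16,0],[0,0,16,0],[0,0,15,0],[0,0,14,0],[0,0,0,0],[0,0,0,0]]]'
python3 -m inch '[[[0,0,0,0],[0,0,0,0],[0,0,0,0],[0,0,0,0],[0,0,0,0],[0,0,0,0]]]' 1 20
python3 - <<'E'
from h import *
s=observe();print(s["tool_pos"],s["torque"],R.from_euler('xyz',s["tool_rot"]).inv().apply(s["contact_force"]))
E
```

```text
time: 5.58
tool_pos: [0.5594, -0.0325, 0.084]
tool_rot: [3.141, 0.001, 2.296]
contact_force: [-0.1, -0.0, -0.2]
opening: 0.092
time: 6.32
tool_pos: [0.5598, -0.0318, 0.0839]
tool_rot: [3.14, 0.001, 2.296]
contact_force: [3.5, 4.0, -1.2]
opening: 0.0456
[ 0.55983603 -0.03177833  0.08392863] [ 0.59185936 -0.5097572   0.07126427] [0.63168817 5.25620224 1.16541073]
```

```bash
python3 -m inch '[[[0,0.6,0,0],[0,0,-1,0],[0,0,-1,0],[0,0,-1,0],[0,0,0,0]]]'; python3 -m inch '[[[0,0,-1,0],[0,0,-1,0],[0,0,0,0]]]'; python3 -m inch '[[[0,0,-0.7,0],[0,0,0,0],[0,0,0,0]]]'
```

```text
time: 6.95
tool_pos: [0.5598, -0.0318, 0.0862]
tool_rot: [3.141, -0.0, 2.296]
contact_force: [4.7, 2.9, -5.8]
opening: 0.0453
time: 7.32
tool_pos: [0.5598, -0.0318, 0.0881]
tool_rot: [3.141, -0.0, 2.296]
contact_force: [6.0, 2.9, -5.8]
opening: 0.0459
time: 7.7
tool_pos: [0.5598, -0.0318, 0.0888]
tool_rot: [3.141, -0.0, 2.296]
contact_force: [5.4, 3.1, -5.7]
opening: 0.046
```

```bash
python3 -m inch '[[[0,0,-0.7,0],[0,0,0,0],[0,0,0,0]]]'; python3 -m inch '[[[0,0,-0.7,0],[0,0,0,0],[0,0,0,0]]]'
```

```text
time: 8.07
tool_pos: [0.5598, -0.0318, 0.0895]
tool_rot: [3.141, -0.0, 2.296]
contact_force: [4.5, 2.8, -5.9]
opening: 0.0459
time: 8.45
tool_pos: [0.5598, -0.0318, 0.0902]
tool_rot: [3.141, -0.0, 2.296]
contact_force: [4.9, 3.4, -6.8]
opening: 0.0457
```

```bash
python3 -m inch '[[[0,0,0,0.04],[0,0,0,0.04],[0,0,0,0]]]'; python3 -c "
from h import *
s=observe();print(s['torque'],s['qpos'][5])"
python3 -m inch '[[[0,0,0,0.08],[0,0,0,0.08],[0,0,0,0]]]'; python3 -c "
from h import *
s=observe();print(s['torque'])"; python3 look.py w3 .122
```

```text
time: 8.82
tool_pos: [0.5598, -0.0318, 0.0902]
tool_rot: [3.141, -0.0, 2.215]
contact_force: [4.8, 3.0, -6.1]
opening: 0.0455
[ 0.43919711 -0.82274876  0.00128189] -0.8385668064361349
time: 9.2
tool_pos: [0.5598, -0.0318, 0.0901]
tool_rot: [3.141, -0.0, 2.055]
contact_force: [5.8, 2.9, -6.4]
opening: 0.0455
[ 0.36498646 -0.75170596 -0.04374025]
9.2 [ 0.5598 -0.0318  0.0901] [ 3.141  -0.0003  2.0547] -0.6780386460526557 [ 5.8014  2.8739 -6.3738]
knob_top {'at': [292.2, 314.5], 'conf': 0.72} [ 0.5591 -0.0318  0.122 ]
set_hand {'at': [294.3, 316.4], 'conf': 0.5} [ 0.5742 -0.0584  0.074 ]
needle_tip {'at': [77.1, 540.2], 'conf': 0.64} [0.6139 0.0943 0.074 ]
set_hand_tip {'at': [115.9, 531.5], 'conf': 0.71} [0.6214 0.078  0.074 ]
regulator {'at': [159.4, 371.3], 'conf': 0.69} [0.5794 0.0177 0.    ]
regulator {'at': [292.4, 317.5], 'conf': 0.68} [ 0.5957 -0.0966  0.    ]
```

View pics/w3.png

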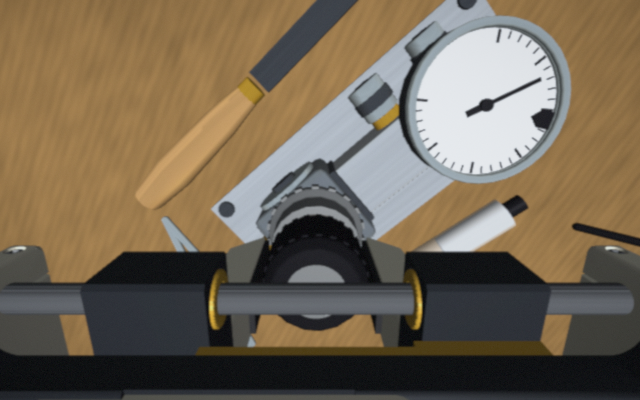

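Here the pivot is at (486,104), the tip at (541,79) and the hand near (541,119), all clearly visible. Next I'll rectify the dial and measure the angles.

```bash
cat > dial.py <<'E'
from h import *
import sys
np.set_printoptions(precision=2,suppress=True)
def measure(save=None,cam="wrist"):
    s=observe();c=read_camera(cam);K=8;N=720
    def proj(w):
        if "eye" in c: e,A=np.array(c["eye"]),R.from_euler("xyz",c["rotation"]).as_matrix()
        else:
            T=np.array(c["T_tool_cam"]);B=R.from_euler('xyz',s["tool_rot"]).as_matrix();e=np.array(s["tool_pos"])+B@T[:3,3];A=B@T[:3,:3]
        p=A.T@(w-e);return [c["fx"]*p[0]/p[2]+c["cx"],c["fy"]*p[1]/p[2]+c["cy"]]
    C=np.array([.600,.073]);h=.045
    W=[[C[0]-h,C[1]+h],[C[0]-h,C[1]-h],[C[0]+h,C[1]-h],[C[0]+h,C[1]+h]]   # x right, y up
    P=np.float32([proj(np.array([*w,.072])) for w in W])
    D=np.float32([[0,0],[0,N],[N,N],[N,0]])
    im=cv2.cvtColor(cv2.warpPerspective(c["img"],cv2.getPerspectiveTransform(P,D),(N,N),flags=cv2.INTER_CUBIC),cv2.COLOR_BGR2GRAY)
    n,l,st,ce=cv2.connectedComponentsWithStats((im>195).astype(np.uint8))
    k=1+np.argmax(st[1:,4]);hull=cv2.convexHull(np.argwhere(l==k)[:,::-1].astype(np.int32))
    (cx,cy),(a,b),_=cv2.fitEllipse(hull);print("dial",cx,cy,a,b)
    m=np.zeros_like(im);cv2.circle(m,(int(cx),int(cy)),int(a/2)+4,1,-1)
    dk=((im<90)&(m>0)).astype(np.uint8)
    hx,hy=cx,cy
    # hub: strongest opened dark blob near centre
    yy,xx=np.mgrid[:N,:N]
    op=cv2.morphologyEx(dk,cv2.MORPH_OPEN,cv2.getStructuringElement(2,(25,25)))
    q=(op>0)&(np.hypot(xx-cx,yy-cy)<50)
    if q.any(): hx,hy=xx[q].mean(),yy[q].mean()
    r=np.hypot(xx-hx,yy-hy)/K;th=np.degrees(np.arctan2(-(yy-hy),xx-hx))
    w=(r>13)&(r<23)&(dk>0);v=np.exp(1j*np.radians(th[w])).mean();an=np.degrees(np.angle(v))
    g=(op>0)&(r>20);v2=np.exp(1j*np.radians(th[g])).mean() if g.any() else np.nan;ah=np.degrees(np.angle(v2))
    print("hub",hx,hy,"needle",an,"conc",abs(v),"hand",ah,"n",g.sum(),"diff",an-ah)
    if save: cv2.imwrite(f"pics/{save}.png",cv2.resize(np.hstack([im,im*(op==0)]),(800,400),interpolation=cv2.INTER_AREA))
if __name__=="__main__": measure(*sys.argv[1:])
E
python3 dial.py d1; python3 dial.py
```

```text
dial 349.9716491699219 367.4410400390625 543.093017578125 550.4860229492188
hub 353.9817997977755 365.40343781597574 needle 53.89933590072662 conc 0.999763986896866 hand 15.195689394757272 n 4130 diff 38.703646505969346
dial 350.16912841796875 367.483154296875 543.1983642578125 550.5260009765625
hub 354.137264870361 365.4189120488053 needle 53.93034350402086 conc 0.9997620323937306 hand 15.202422442104192 n 4187 diff 38.72792106191667
```

View pics/d1.png

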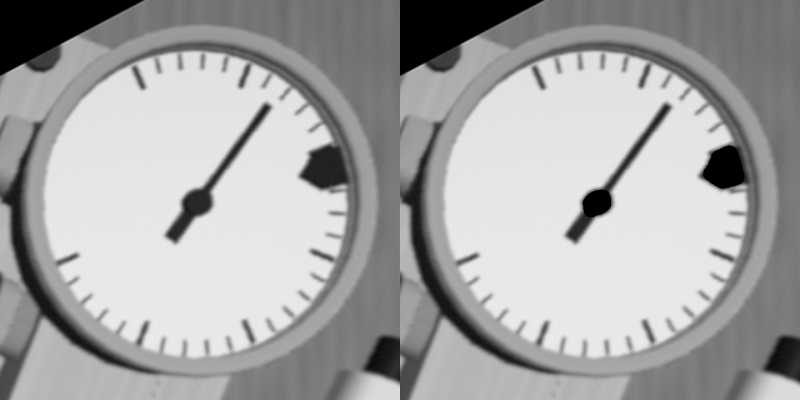

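Rectified dial: the hub is at (198,203), the needle points to 53.9°, and the hand blob is at about (325,167), 38.7° clockwise. That is about 1.6 rad of knob. I'll turn most of it now.

```bash
python3 -m inch '[[[0,0,0,0.14],[0,0,0,0.14],[0,0,0,0.14],[0,0,0,0.14],[0,0,0,0.14],[0,0,0,0]]]';python3 dial.py;  python3 -m inch '[[[0,0,0,0.14],[0,0,0,0.14],[0,0,0,0.14],[0,0,0,0.14],[0,0,0,0]]]';python3 dial.py d2
```

```text
time: 10.4
tool_pos: [0.5597, -0.0317, 0.0901]
tool_rot: [3.142, -0.001, 1.354]
contact_force: [4.9, 3.2, -6.8]
opening: 0.0458
dial 357.7466125488281 387.8267517089844 501.57379150390625 550.535400390625
hub 363.17170495767834 363.4044740024184 needle 77.55476903983146 conc 0.8231201607388429 hand 78.01688115204055 n 35506 diff -0.4621121122090983
time: 11.08
tool_pos: [0.5597, -0.0317, 0.0901]
tool_rot: [-3.141, -0.001, 0.794]
contact_force: [5.1, 3.4, -5.9]
opening: 0.0455
dial 359.6112060546875 385.0718994140625 508.4084167480469 553.1903076171875
hub 369.38318777292574 367.424672489083 needle 44.56463487916548 conc 0.9350651063921765 hand 43.953734004603646 n 27407 diff 0.6109008745618354
```

View pics/d2.png

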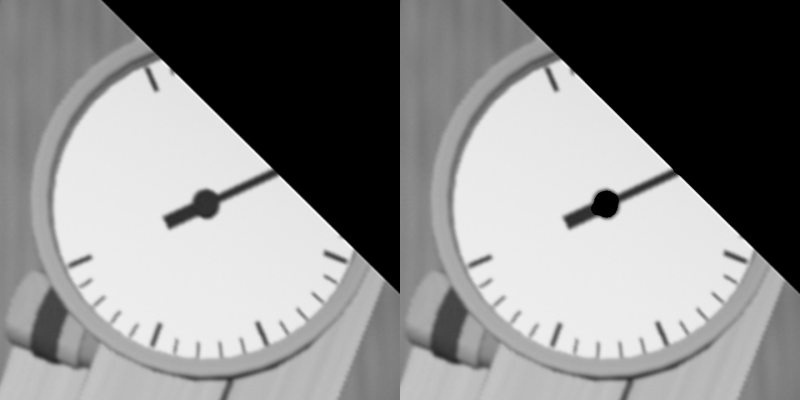

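The dial's upper right is out of view. The needle, at about 24° through (275,172), has roughly 8° left to go. I'll turn on in smaller steps.

```bash
sed -i 's/flags=cv2.INTER_CUBIC)/flags=cv2.INTER_CUBIC,borderValue=(150,150,150))/; s/np.argwhere(l==k)/np.argwhere(l==k)/' dial.py
python3 -m inch '[[[0,0,0,0.11],[0,0,0,0.11],[0,0,0,0.1],[0,0,0,0],[0,0,0,0]]]';python3 dial.py d3
```

```text
time: 11.75
tool_pos: [0.5598, -0.0317, 0.0901]
tool_rot: [-3.141, -0.001, 0.475]
contact_force: [4.6, 3.6, -5.9]
opening: 0.0456
dial 375.5613098144531 375.6523742675781 545.7711791992188 550.5352172851562
hub 372.40942562592045 371.43888070692196 needle 17.558541023177035 conc 0.9997396634212139 hand 14.318768197949163 n 4439 diff 3.239772825227872
```

View pics/d3.png

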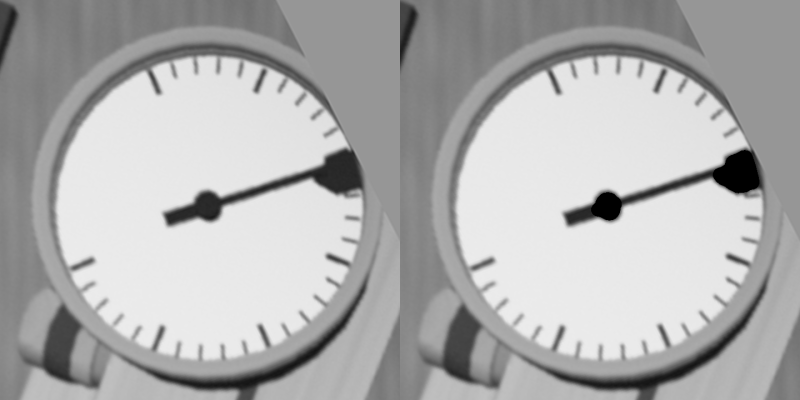

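The hand shows again at (338,172). The needle is at 17.6°, about 3° short of it. I'll turn a little further and look at a crop.

```bash
python3 -m inch '[[[0,0,0,0.06],[0,0,0,0.05],[0,0,0,0],[0,0,0,0]]]';python3 dial.py d4; python3 - <<'E'
from h import *
c=read_camera("wrist");cv2.imwrite("pics/w4.png",c["img"])
E
python3 - <<'E'
import cv2
a=cv2.imread('pics/w4.png');d=cv2.imread('pics/d4.png')[:,:400]
import numpy as np
cv2.imwrite('pics/v4.png',np.hstack([cv2.resize(a,(400,250))[:, :].copy() if 0 else np.vstack([cv2.resize(a,(400,250)),np.zeros((150,400,3),np.uint8)]),d]))
E
```

```text
time: 12.3
tool_pos: [0.5598, -0.0317, 0.0901]
tool_rot: [-3.141, -0.001, 0.365]
contact_force: [5.1, 2.2, -6.0]
opening: 0.0458
dial 376.4087829589844 377.1643371582031 544.0938720703125 550.3496704101562
hub 373.3740272373541 372.42752918287937 needle 14.958611767917136 conc 0.999735904406019 hand 13.958335102305695 n 4263 diff 1.000276665611441
```

View pics/v4.png

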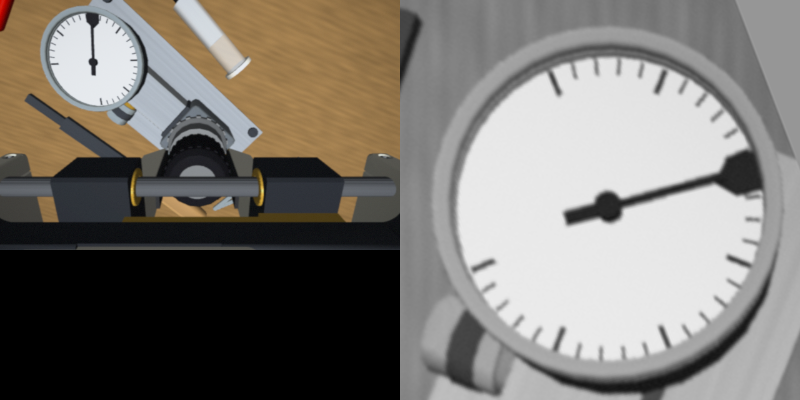

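The needle now runs into the point of the hand, within about 1°. I'll press down gently and watch the force for tooth contact.

```bash
python3 -m inch '[[[0,0,0.8,0],[0,0,0.8,0],[0,0,0.8,0],[0,0,0,0]]]'; python3 -m inch '[[[0,0,0.7,0],[0,0,0,0],[0,0,0,0]]]';python3 -m inch '[[[0,0,0.7,0],[0,0,0,0],[0,0,0,0]]]'
```

```text
time: 12.9
tool_pos: [0.5598, -0.0317, 0.0891]
tool_rot: [-3.142, -0.001, 0.366]
contact_force: [2.0, 4.3, 3.9]
opening: 0.0457
time: 13.28
tool_pos: [0.5598, -0.0317, 0.0884]
tool_rot: [3.142, -0.001, 0.366]
contact_force: [1.7, 5.4, 5.0]
opening: 0.0459
time: 13.65
tool_pos: [0.5598, -0.0317, 0.0877]
tool_rot: [-3.142, -0.001, 0.366]
contact_force: [2.4, 4.4, 5.3]
opening: 0.0455
```

```bash
python3 -m inch '[[[0,0,0.7,0],[0,0,0,0],[0,0,0,0]]]';python3 -m inch '[[[0,0,0.5,0],[0,0,0,0],[0,0,0,0]]]'
```

```text
time: 14.02
tool_pos: [0.5598, -0.0317, 0.087]
tool_rot: [3.142, -0.001, 0.366]
contact_force: [1.9, 4.1, 3.4]
opening: 0.0455
time: 14.4
tool_pos: [0.5599, -0.0317, 0.0865]
tool_rot: [-3.142, -0.001, 0.366]
contact_force: [2.1, 4.3, 4.6]
opening: 0.0459
```

```bash
python3 -m inch '[[[0,0,0.7,0],[0,0,0,0],[0,0,0,0]]]';python3 -m inch '[[[0,0,0.7,0],[0,0,0,0],[0,0,0,0]]]';python3 -m inch '[[[0,0,0.7,0],[0,0,0,0],[0,0,0,0]]]'; python3 look.py w5 .116; python3 dial.py d5
```

```text
time: 14.78
tool_pos: [0.5599, -0.0317, 0.0859]
tool_rot: [3.142, -0.001, 0.366]
contact_force: [1.6, 5.0, 5.0]
opening: 0.0454
time: 15.15
tool_pos: [0.5599, -0.0317, 0.0852]
tool_rot: [3.142, -0.001, 0.366]
contact_force: [1.8, 4.2, 4.8]
opening: 0.0459
time: 15.52
tool_pos: [0.5599, -0.0317, 0.0845]
tool_rot: [3.142, -0.001, 0.366]
contact_force: [1.7, 4.1, 5.1]
opening: 0.0458
15.525 [ 0.5599 -0.0317  0.0845] [ 3.1415 -0.0014  0.3657] 1.0110276174383879 [1.7074 4.0908 5.1225]
knob_top {'at': [290.8, 313.6], 'conf': 0.92} [ 0.5599 -0.031   0.116 ]
needle {'at': [100.2, 144.2], 'conf': 0.74} [0.602 0.07  0.074]
set_hand {'at': [97.1, 143.3], 'conf': 0.4} [0.6032 0.0707 0.074 ]
needle_tip {'at': [37.3, 142.7], 'conf': 0.71} [0.6282 0.0767 0.074 ]
set_hand_tip {'at': [46.6, 139.8], 'conf': 0.71} [0.624  0.0771 0.074 ]
regulator {'at': [158.4, 257.6], 'conf': 0.63} [0.5791 0.0192 0.    ]
[np.float64(14.37432531655373), np.float64(17.825158320841947)] -3.450833004288217
dial 376.7635498046875 377.83685302734375 542.9085693359375 550.0628662109375
hub 373.42837209302326 372.9981395348837 needle 14.905859403498278 conc 0.9997098522209755 hand 13.833738234144867 n 4248 diff 1.0721211693534105
```

```bash
python3 -m inch '[[[0,0,0.7,0],[0,0,0,0],[0,0,0,0]]]';python3 -m inch '[[[0,0,0.7,0],[0,0,0,0],[0,0,0,0]]]'; python3 -c "
from h import *
s=observe();print(s['torque'])"
```

```text
time: 16.3
tool_pos: [0.5599, -0.0317, 0.0838]
tool_rot: [3.142, -0.001, 0.366]
contact_force: [1.3, 4.1, 5.5]
opening: 0.0455
time: 16.68
tool_pos: [0.5599, -0.0317, 0.0834]
tool_rot: [3.141, -0.002, 0.366]
contact_force: [0.4, 4.7, 6.7]
opening: 0.0456
[0.89066541 0.08136049 0.00559215]
```

```bash
python3 -m inch '[[[0,0,0.7,0],[0,0,0,0],[0,0,0,0]]]';python3 -m inch '[[[0,0,0.7,0],[0,0,0,0],[0,0,0,0]]]'
```

```text
time: 17.05
tool_pos: [0.5599, -0.0317, 0.0833]
tool_rot: [3.141, -0.002, 0.366]
contact_force: [-0.8, 4.3, 11.0]
opening: 0.0458
time: 17.42
tool_pos: [0.56, -0.0317, 0.0831]
tool_rot: [3.141, -0.002, 0.366]
contact_force: [-1.2, 5.8, 16.4]
opening: 0.0457
```

The hard stop is at 0.0833, 6.8 mm below the raised position, and the grip didn't slip at 16 N, so the knob is home. I'll unload it, then check the needle against the hand close up.

```bash
python3 -m inch '[[[0,0,-1.5,0],[0,0,0,0],[0,0,0,0]]]'; python3 -c "
from h import *
s=observe();print(s['torque'])"
python3 dial.py d6; python3 - <<'E'
from h import *
s=observe();c=read_camera("wrist");a=c["img"]
cv2.imwrite("pics/v6.png",cv2.resize(a[5:180,60:240],None,fx=3.4,fy=3.4,interpolation=cv2.INTER_CUBIC))
E
```

```text
time: 17.8
tool_pos: [0.5598, -0.0317, 0.0833]
tool_rot: [3.142, -0.001, 0.366]
contact_force: [1.7, 3.8, 7.8]
opening: 0.0459
[ 0.91156403  0.02393022 -0.02400841]
dial 376.3531188964844 377.6736755371094 543.2017822265625 549.78466796875
hub 372.9953703703704 373.1398148148148 needle 15.04934999988184 conc 0.9997009232752985 hand 13.983735606306883 n 4221 diff 1.0656143935749576
```

View pics/v6.png

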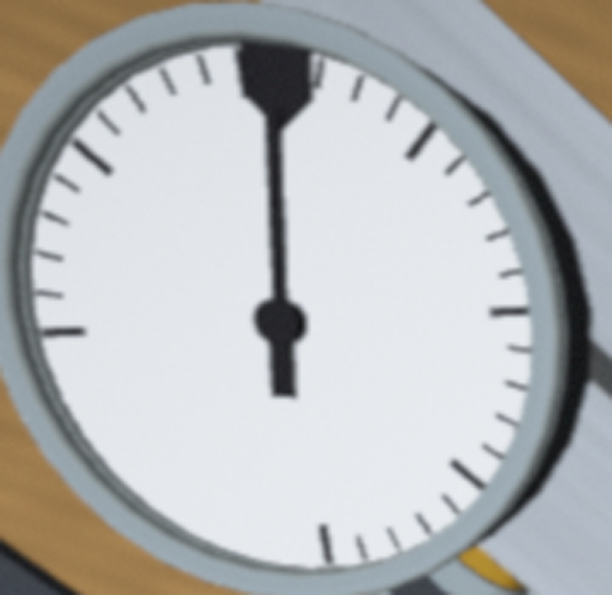

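The needle runs from the hub (279,322) into the point of the tab at (275,118), which spans 240 to 311. That is less than 1° off. I'll let go and back off upward.

```bash
python3 -m inch '[[[0,0,0,0],[0,0,0,0],[0,0,0,0],[0,0,0,0],[0,0,0,0],[0,0,0,0]]]' -1; python3 -m inch '[[[0,0,-5,0],[0,0,-15,0],[0,0,-20,0],[0,0,-25,0],[0,0,-25,0],[0,0,0,0],[0,0,0,0]]]'
python3 look.py w7 .116; python3 dial.py d7; python3 - <<'E'
from h import *
c=read_camera("scene");a=c["img"]
p=[p["at"] for p in place_of("scene","knob_top")[:1]];print(p)
w=cv2.imread("pics/w7.png")
cv2.imwrite("pics/v7.png",np.vstack([cv2.resize(w,(480,300)),cv2.resize(a[140:265,240:440],(480,300),interpolation=cv2.INTER_CUBIC)]))
E
```

```text
time: 18.65
tool_pos: [0.5595, -0.032, 0.0824]
tool_rot: [-3.142, 0.0, 0.366]
contact_force: [-0.6, 0.3, -0.4]
opening: 0.0917
time: 19.52
tool_pos: [0.5591, -0.0319, 0.1721]
tool_rot: [-3.141, 0.0, 0.366]
contact_force: [-0.1, 0.1, 0.5]
opening: 0.0917
19.525 [ 0.5591 -0.0319  0.1721] [-3.1413  0.0004  0.3658] 1.0110030265915337 [-0.0965  0.1161  0.4803]
knob_top {'at': [219.9, 315.9], 'conf': 0.85} [ 0.5593 -0.0323  0.116 ]
knob_top {'at': [140.5, 272.9], 'conf': 0.55} [0.5981 0.0108 0.116 ]
needle {'at': [97.5, 199.3], 'conf': 0.75} [0.6018 0.0725 0.074 ]
needle_tip {'at': [60.8, 201.3], 'conf': 0.73} [0.6257 0.0778 0.074 ]
set_hand_tip {'at': [63.0, 202.0], 'conf': 0.52} [0.6245 0.0769 0.074 ]
regulator {'at': [140.9, 270.8], 'conf': 0.75} [0.5796 0.021  0.    ]
regulator {'at': [61.0, 202.6], 'conf': 0.66} [0.6247 0.1006 0.    ]
[np.float64(12.28098748299318), np.float64(10.896870905361288)] 1.3841165776318913
dial 374.456298828125 370.6911926269531 547.4432373046875 552.3307495117188
hub 371.53004164187985 367.3866745984533 needle 14.872884175768544 conc 0.9998558302202968 hand 14.359940722038095 n 3969 diff 0.5129434537304487
[[177.5, 316.8]]
```

View pics/v7.png

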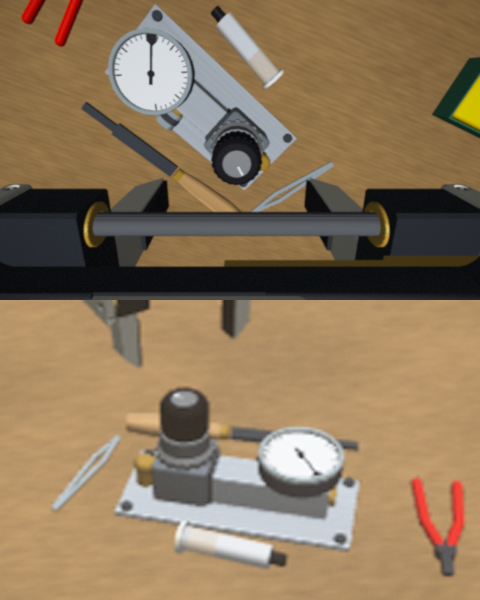

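The needle sits on the hand at (150,40), and the other objects look undisturbed. The scene network puts the knob top a few pixels higher than at the start, so I'll compare the scene pictures directly.

```bash
python3 - <<'E'
from h import *
c=read_camera("scene");b=c["img"];a=cv2.imread("pics/scene1.png")
print([p["at"] for p in place_of("scene","knob_top")[:1]])
g=lambda i:cv2.cvtColor(i,cv2.COLOR_BGR2GRAY)
for n,(r0,r1,c0,c1) in {"knob":(174,206,302,330),"plate":(205,240,290,390)}.items():
    A=np.float32(g(a)[r0:r1,c0:c1]);B=np.float32(g(b)[r0:r1,c0:c1]);print(n,cv2.phaseCorrelate(A,B,cv2.createHanningWindow(A.shape[::-1],cv2.CV_32F)),abs(A-B).mean())
for i in (a,b): print(g(i)[172:208,317])
v=np.hstack([cv2.resize(i[160:225,285:350],(400,400),interpolation=0) for i in (a,b)]);cv2.imwrite("pics/v8.png",v)
E
```

```text
[[178.0, 315.8]]
knob ((-0.09404430737377822, 0.17223856118634373), 1.0486477971076966) 3.625
plate ((0.005528328226020562, -0.014338168345542357), 0.9838378230730692) 3.9665713
[152 153 157 156 106  83 134 150 150 161 156 143  94  63  60  56  54  51
  51  51  49  51  49  49  50  50  51 129 119  85  79  78  77  75 121 136]
[155 156 159 159 113  77 135 153 153 153 154 153 101  59  57  57  56  52
  51  50  50  50  48  50  49  51  51 106 110  89  80  81  80  76 124 140]
```

View pics/v8.png

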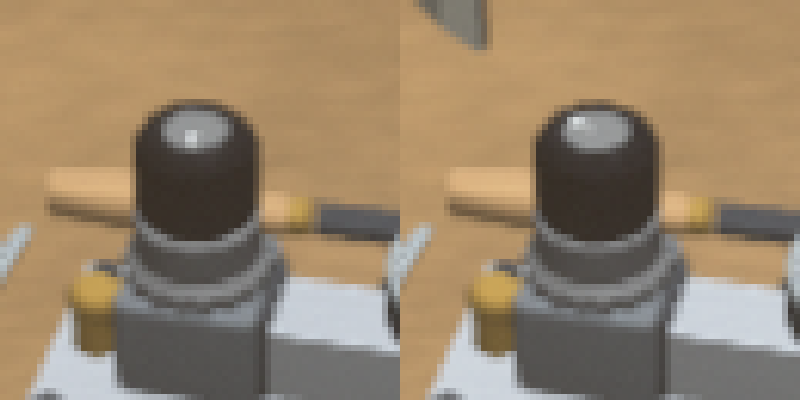

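The knob's outline sits at the same height in both pictures, shifted less than 0.2 px, so it is fully down. The white mark has turned. I'll hand in.

```bash
python3 -c "
from cell import *
print(hand_in())"
```

```text
the job is handed in; nothing more can be done
None
```

The regulator is set to the new pressure, locked there and released, and I handed the job in at about 20 s of the 61 s limit. I pulled the knob up about 6 mm, turned it about 111° clockwise, and pushed it down. It dropped in at the first try, without forcing or easing round.

- **Needle:** after letting go, it points at the set hand. My dial measurement put it 0.5° short and the network's points 1.4° short.
- **Knob height:** it went down to a firm stop, 6.8 mm below the raised position. The before and after pictures show it at the same height to within 0.2 px. The scene network alone put its top about 3 px higher than at the start, which the direct comparison showed was detector error.
- **Forces:** the highest reading was about 17 N, when I pressed at the bottom stop to confirm it was home. Pulling up never passed about 9 N.
- **Other things:** those in the last pictures (file, cutters, paste cartridge, tweezers, sponge tin) appear undisturbed. I didn't check the reel or the brush. The gripper was open and about 56 mm above the knob when I handed in.
- **Not tested:** I did not try turning the knob to prove the lock; I judged it from the depth it reached.

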